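Zero the photometer bench, then hold the lens barrel down in its V-block

TASK

Check the analyser's relay lens on the photometer bench: with the V-block still empty, press the blue zero button fully down and let it come back up. Then lift the black lens barrel out of its tray, lay it gently into the V-block, about midway between the two heads and lying along the V, and hold it pressed down onto both sloping flanks with about 10 N (a kilogram's weight). Finish while still gripping the barrel and pressing it home; leave the wipe, the dish and the driver where they are.

Things in the scene. Friction and masses are not known exactly. Their poses are not given: they have to be found in the camera images.
- lens_barrel: black cylindrical lens barrel, 26 mm diameter, 88 mm long, 0.08 to 0.17 kg, both ends alike (glass with brass rings; either way round is right), with a 33 mm knurled grip band in the middle. Origin on its axis at mid length; y axis along the barrel (it may be rolled about it). It starts lying level in the tray along the tray's y axis, its own axis 29 mm above the work surface
- lens_tray: fixed shallow grey tray, 100 x 136 mm, rim 11 mm high, floor 5 mm; origin under its centre on the work surface, z up. Two black rubber cradles (31 mm wide, 9 mm thick, 20 mm high) at y = -32 and +32 mm carry the barrel; between them 55 mm are free for the fingers down to the tray floor
- photometer_bench: fixed aluminium plate, 96 mm (x) by 250 mm (y), top at z = 12 mm; origin under its centre on the work surface, z up, x away from the robot at yaw 0. White lamp head with fins (top 72 mm) at y = 70 to 118 mm, grey detector head (top 66 mm) at y = -118 to -70 mm, both 62 mm wide with a black 25 mm nozzle reaching in to 63 mm from the middle. The V-block is between them
- v_seat (a point): centre of a properly seated barrel, 44.4 mm above the work surface; axes as the bench: y along the V, x across it. The 90 degree V is cut in two fixed steel saddles, 18 mm long, centred at y = -33 and +33 mm, 56 mm wide, top 2.4 mm below the seated barrel's axis, apex 26 mm above the work surface. Between the saddles 48 mm are free for the fingers, down to the plate
- near_flank: the two sloping V faces on the bench's -x side (nearer the robot), one in each saddle, fixed to the bench, ground smooth and oiled (friction about 0.15) so that a barrel slides down into the V by itself; hard steel: once in contact, 0.1 mm of further travel adds a few N; same origin and axes as the bench
- far_flank: the two sloping V faces on the bench's +x side, one in each saddle, fixed to the bench, ground smooth and oiled (friction about 0.15) so that a barrel slides down into the V by itself; same origin and axes as the bench
- zero_button (a joint): travel of the blue spring push button on top of the detector head: 0 up, 0.005 m fully down; about 5 N holds it fully down, and it springs back by itself
- zero_button_top (a point): centre of the top face of the blue button (24 mm diameter), to be pressed straight down
- folded_wipe: small folded white wipe pack, 23 x 35 x 9 mm, loose, behind the tray; leave it alone; origin under its centre
- petri_dish: clear round dish, 62 mm diameter, 14 mm high, loose, behind the bench; leave it alone; origin under its centre
- hex_driver: small hex driver with a dark red handle, 140 mm long, 19 mm high, lying loose at the back; leave it alone; origin under its centre
Not all that is in view belongs to the job. Of the things shaped like the lens_barrel, the black one is meant.

How it is judged:
On the way, in this order (a step that is already met when the one before it is completed fails the run):
1. the zero button is fully down while the V-block is empty (value of joint zero_button above 0.0042 m and distance between lens_barrel and v_seat above 0.08 m), for 0.05 s.
2. the zero button has come back up (value of joint zero_button below 0.001 m), for 0.1 s.
3. the barrel lies in the V and is pressed onto both flanks by the gripper (horizontal distance between lens_barrel and v_seat below 0.012 m and contact force between lens_barrel and near_flank above 2 N and contact force between lens_barrel and far_flank above 2 N and contact force between the fingers and lens_barrel above 2 N), for 0.2 s.
At the end, for the whole second after the job is handed in: For the last second the barrel is seated in the V (within 2 mm sideways, 10 mm along, 1.5 mm high, 0.05 rad), still held by the fingers, at rest, and pressed with over 2 N on each of the two flanks (its weight alone gives about 1 N each); the zero button is up (x of lens_barrel in the frame of v_seat between -0.002 and 0.002 m and y of lens_barrel in the frame of v_seat between -0.01 and 0.01 m and z of lens_barrel in the frame of v_seat between -0.003 and 0.0015 m and angle between the y axis of lens_barrel and the y axis of v_seat, either way round below 0.05 rad and contact force between lens_barrel and near_flank above 2 N and contact force between lens_barrel and far_flank above 2 N and contact force between the fingers and lens_barrel above 2 N and linear speed of lens_barrel below 0.02 m/s and value of joint zero_button below 0.001 m); the arm keeps its last pose, push and grip.
It fails at once if the zero button is pressed with the barrel in or near the V-block (value of joint zero_button above 0.003 m and distance between lens_barrel and v_seat below 0.08 m).
It fails at once if the barrel is slammed or rammed onto the bench (more than 60 N) (contact force between lens_barrel and photometer_bench above 60 N).
It fails at once if the wipe is moved (distance of folded_wipe from where it was at the start of the episode above 0.02 m).
It fails at once if the dish is moved (distance of petri_dish from where it was at the start of the episode above 0.02 m).
It fails at once if the driver is moved (distance of hex_driver from where it was at the start of the episode above 0.02 m).
It also fails if it takes over 58 s, if anything falls off the work surface, if the arm or the gripper's body presses on something with over 40 N, if the wrist force passes 120 N, or if a joint passes its speed limit or range.

ROBOT

A 7-joint arm with a two-finger parallel gripper is mounted at the origin on a cart in front of the work surface, level with it; the furniture and walls round the work are solid. World frame = base frame: x ahead of the robot, y to its left, z up, the work surface at z = 0. Lengths are in m, angles in rad, forces in N, time in s.
With the tool pointing down it reaches from about 0.4 to 0.875 m from the base axis. Payload 19.3 kg.
Tool frame: the origin (TCP) lies on the centre line of the jaws, within the pads' length; the fingertips stand 8 mm ahead of it and the grasp point (between the pads) lies 11 mm behind it; z points along the fingers, y is the direction in which the jaws open and shut (so a half turn about z gives the same grasp; the last joint's range is limited). The gripper opens to 85 mm and grips with 20 to 120 N. Pads are 22 mm wide; open, the fingers measure 114 mm over their backs; the gripper's body (76 mm by 85 mm) begins 54 mm behind the grasp point. The pads swing forward as they close: fully open they stand 13 mm farther back than shut.
Start: joints at [-1.26, 0.521, -0.036, 1.599, 0.021, 1.021, -0.113], TCP at [0.232, 0.58, 0.239] pointing down, gripper open.
Joint ranges: [-2.91, 2.91], [-0.3, 2.13], [-1.5, 1.42], [0.17, 2.43], [-1.26, 4.41], [0.16, 1.93], [-2.52, 2.52]. Speed limits (rad/s): [1.89, 1.89, 2.39, 2.39, 3.01, 3.01, 3.01].

INTERFACE

Orientations are given as a 3x3 rotation matrix whose columns are the frame's x, y, z axes.
In Python, from plant import move_ptp, line_to, move_joints, open_gripper, grab, dwell, ik, snapshot, MotionError, job_done, read_t, read_joint_positions, read_joint_vel, read_effort, read_tool_pos, read_tool_rot, read_force, read_moment, read_gripper_width gives the robot as it stands. Calls block until the motion is done:
- move_ptp(position, orientation): joint-space move of the TCP to a pose.
- line_to(position, ori=None, velocity=0.15): straight line of the TCP; ori=None keeps the orientation; velocity is the mean speed in m/s.
- move_joints(angles): joint-space move.
- open_gripper() and grab(): open the fingers fully, or close them until they stop; the grip force is fixed at half the most.
- dwell(seconds).
- ik(position, orientation): joint angles nearest the present ones, or None.
- snapshot(name): name is "scene" or "top" or "wrist"; returns a dict with "pixels" (420x560x3 uint8, red, green, blue), "K" (3x3 intrinsics, pixels), "camera_from_world" (4x4, takes a point from world to camera coordinates). Camera axes: x right, y down, z forward; pixel columns grow to the right and rows downward; lengths in m; the calibration is good to about 2 mm. A picture is of the moment at which its call begins. There is no depth.
A pose or a line that the arm cannot do raises MotionError and nothing moves.
- job_done(): hands the job in, once; it reports no verdict.
Readings, each from a call of its own:
- read_t(): time.
- read_joint_positions(): joint angles.
- read_joint_vel(): joint speeds.
- read_effort(): joint torques, N m.
- read_tool_pos(): TCP position.
- read_tool_rot(): TCP orientation.
- read_force(): force on the tool from outside, world axes, zero at the start.
- read_moment(): the same for the moment, N m.
- read_gripper_width(): finger opening in m.
Only numpy, scipy, OpenCV 4.12 (cv2) and the standard library are available. Lean on these libraries where they do the work, as an engineer would, in place of code of your own. Each camera call takes 0.05 s, during which the arm holds its last target. There are 200 camera calls.

## Working session

There is one attempt and no reset: what is moved stays moved. The work goes in short steps, each a Python script; the robot and the scene stay as the last script left them, time stands still between calls to the robot, and variables do not carry over. Pictures are saved under pics/ and viewed, about 8 in all and at most 12, crops included, and the job is handed in when it is done.

```bash
mkdir -p pics; ls; cat > h.py <<'E'
import numpy as np, cv2
from plant import *
def snap(n,f=None):
    s=snapshot(n)
    if f: cv2.imwrite('pics/'+f,cv2.cvtColor(s['pixels'],cv2.COLOR_RGB2BGR))
    return s
def ray(s,uv,z):
    T=np.array(s['camera_from_world']);R=T[:3,:3];t=T[:3,3];c=-R.T@t
    d=R.T@np.linalg.inv(np.array(s['K']))@np.array([uv[0],uv[1],1.])
    return c+d*(z-c[2])/d[2]
def proj(s,p):
    T=np.array(s['camera_from_world']);q=np.array(s['K'])@(T[:3,:3]@np.array(p)+T[:3,3]);return q[:2]/q[2]
def down(yaw):  # tool z down, tool y (jaw) direction = at angle yaw from world x
    y=np.array([np.cos(yaw),np.sin(yaw),0]);z=np.array([0,0,-1.]);return np.column_stack([np.cross(y,z),y,z])
E
python3 - <<'E'
from h import *
import pickle
d={}
for n in('top','scene'):
    s=snap(n,n+'0.png');d[n]=s
    print(n,np.array(s['K']).round(1).tolist(),np.array(s['camera_from_world']).round(3).tolist())
pickle.dump(d,open('s0.pkl','wb'))
print(read_t(),read_tool_rot(),read_tool_pos(),read_gripper_width())
E
```

```text
pics
top [[448.6, 0.0, 275.9], [0.0, 448.6, 215.6], [0.0, 0.0, 1.0]] [[0.005, -1.0, 0.02, -0.104], [-0.99, -0.008, -0.144, 0.623], [0.144, -0.019, -0.989, 1.022], [0.0, 0.0, 0.0, 1.0]]
scene [[458.9, 0.0, 280.6], [0.0, 458.9, 209.8], [0.0, 0.0, 1.0]] [[-0.857, -0.516, 0.006, 0.474], [-0.403, 0.661, -0.633, 0.356], [0.322, -0.545, -0.774, 0.913], [0.0, 0.0, 0.0, 1.0]]
0.1 [[-9.28363155e-01  3.71674283e-01 -2.84529950e-04]
 [ 3.71674383e-01  9.28362702e-01 -9.19473869e-04]
 [-7.75977970e-05 -9.59358155e-04 -9.99999537e-01]] [0.23222519 0.57996615 0.23880262] 0.08560944301747406
```

View pics/top0.png

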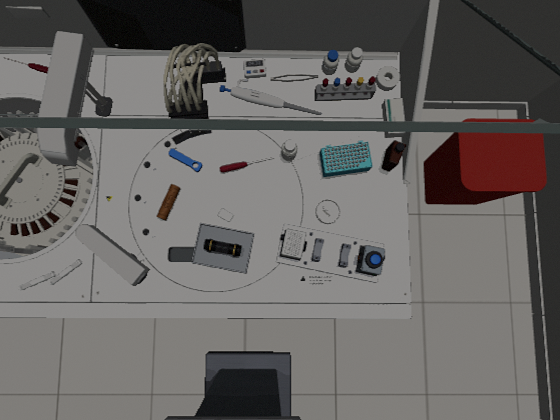

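View pics/scene0.png

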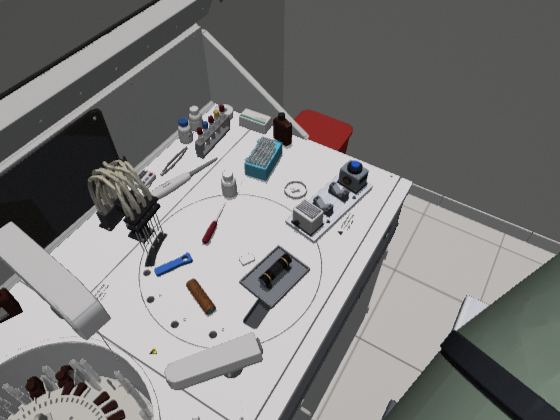

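The top view shows the bench with the lamp head at (293,245), the detector at (371,260) and the blue button at (375,259). Two objects are barrel-shaped: a black one with brass rings in the grey tray at (222,248), and a brown one at (168,202). The black one in the tray fits the description. I'll confirm it in an enlarged crop and measure.

```bash
python3 - <<'E'
from h import *
import pickle
d=pickle.load(open('s0.pkl','rb'))
s=d['top'];im=s['pixels']
a=cv2.cvtColor(im[190:290,150:400],cv2.COLOR_RGB2BGR)
b=cv2.cvtColor(d['scene']['pixels'][145:325,180:400],cv2.COLOR_RGB2BGR)
a=cv2.resize(a,None,fx=3.2,fy=3.2,interpolation=cv2.INTER_CUBIC)
b=cv2.resize(b,(0,0),fx=1.5,fy=1.5,interpolation=cv2.INTER_CUBIC)
o=np.zeros((600,800,3),np.uint8);o[:320,:800]=a;o[325:325+b.shape[0],:b.shape[1]]=b
cv2.imwrite('pics/crop1.png',o)
for n in d:
    hsv=cv2.cvtColor(d[n]['pixels'],cv2.COLOR_RGB2HSV)
    m=cv2.inRange(hsv,(105,120,60),(125,255,255))
    k,_,st,c=cv2.connectedComponentsWithStats(m)
    for i in range(1,k):
        if st[i,4]>25: print(n,'blue',st[i],c[i].round(1),ray(d[n],c[i],.075).round(4))
    g=d[n]['pixels'].astype(int)
    m=(g.max(2)<45).astype(np.uint8)*255
    k,_,st,c=cv2.connectedComponentsWithStats(m)
    for i in range(1,k):
        if 40<st[i,4]<2000: print(n,'dark',st[i],c[i].round(1),ray(d[n],c[i],.029).round(4))
print(proj(s,(0,0,0)),[proj(s,p).round(0) for p in [(.232,.58,.239),(.6,0,0)]])
E
```

```text
top blue [328  50  10  10  81] [332.6  54.3] [ 1.0207 -0.2367  0.075 ]
top blue [220  86  11   6  35] [223.8  88.6] [0.9282 0.0275 0.075 ]
top blue [169 149  33  22 230] [183.9 158.8] [0.7529 0.1173 0.075 ]
top blue [370 254  11  10  89] [375.1 258.8] [ 0.5216 -0.3279  0.075 ]
top dark [460   0 100  77 664] [513.8  38.2] [ 1.0977 -0.7164  0.029 ]
top dark [ 169   53   57   66 1018] [199.9  93. ] [0.9362 0.0919 0.029 ]
top dark [192  70   6  25  84] [194.9  81.3] [0.9672 0.1055 0.029 ]
top dark [528  80  32  43 665] [546.3 104.5] [ 0.918  -0.7871  0.029 ]
top dark [ 85  83  27  34 286] [101.2 103.8] [0.9046 0.3363 0.029 ]
top dark [315  90  20  11  64] [322.4  95.7] [ 0.9335 -0.2164  0.029 ]
top dark [173 130  38  14 222] [189.  134.8] [0.827  0.1156 0.029 ]
top dark [ 74 136  13  14 116] [ 79.5 142.3] [0.8046 0.3831 0.029 ]
top dark [382 141  26  30 433] [393. 155.] [ 0.781  -0.3905  0.029 ]
top dark [320 152  50  25 127] [341.1 169.8] [ 0.742  -0.2608  0.029 ]
top dark [ 65 180  13   6  54] [ 71.4 181.7] [0.7055 0.3959 0.029 ]
top dark [ 63 189  13   8  56] [ 69.6 191.8] [0.6807 0.3
[... 1638 characters left out ...]
ene dark [260 254  32  35 392] [275.9 270.2] [0.5467 0.0318 0.029 ]
scene dark [  0 289  23  34 416] [  8.8 304.5] [0.9943 0.4053 0.029 ]
scene dark [244 299  25  23  80] [255.1 308.5] [0.5348 0.1372 0.029 ]
scene dark [ 56 366  18  29 319] [ 65.1 379.3] [0.7675 0.4551 0.029 ]
scene dark [ 26 377  19  23 285] [ 34.9 387. ] [0.8055 0.4954 0.029 ]
scene dark [ 74 383  13  13  90] [ 80.2 388.8] [0.7289 0.4529 0.029 ]
scene dark [ 95 392  14  13  94] [101.8 398.4] [0.6806 0.4443 0.029 ]
scene dark [103 401  15  12  94] [110.1 406.7] [0.6564 0.4473 0.029 ]
scene dark [108 411  17   9  86] [117.2 415.8] [0.6336 0.4524 0.029 ]
[230.04089754 489.18137462] [array([-101.,  412.]), array([235., 228.])]
```

View pics/crop1.png

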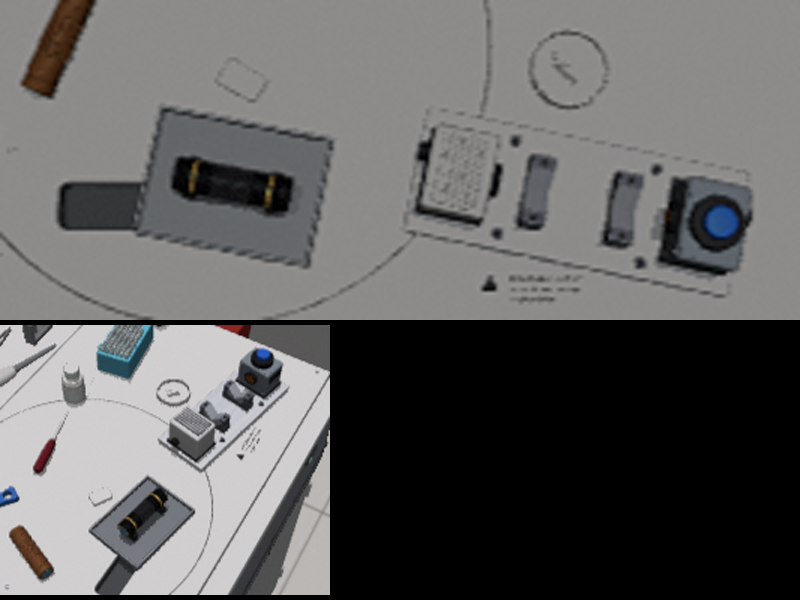

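The crop confirms that the barrel in the tray is the black one with brass rings, at about (222,247) in the top view. The brown one at (168,202) is a decoy. Next I'll triangulate and move to wrist-camera views.

```bash
python3 - <<'E'
from h import *
import pickle
d=pickle.load(open('s0.pkl','rb'));s=d['top']
def tri(a,b):
    A=[];
    for n,uv in(('top',a),('scene',b)):
        p,q=ray(d[n],uv,0),ray(d[n],uv,.1);A.append((p,(q-p)/np.linalg.norm(q-p)))
    M=sum(np.eye(3)-np.outer(v,v) for p,v in A);r=sum((np.eye(3)-np.outer(v,v))@p for p,v in A);return np.linalg.solve(M,r)
print('button',tri((375.1,258.8),(354.8,164.4)),'barrel',tri((222.2,247.4),(275.9,270.2)))
for nm,z,cs in(('bench',.012,[(427,108),(752,172),(728,297),(406,232)]),('tray',.011,[(160,108),(334,140),(308,267),(134,235)])):
    P=np.array([ray(s,(150+u/3.2,190+v/3.2),z) for u,v in cs]);
    y=(P[0]+P[3]-P[1]-P[2])[:2];print(nm,P.mean(0).round(4),'yaw',-np.arctan2(y[0],y[1]),np.linalg.norm(y)/2)
p=read_tool_pos()
line_to([p[0],p[1],.40],velocity=.3)
for off in (0,np.pi):
    print(off,ik([.54,-.2,.33],down(-.19+off)),ik([.548,.027,.06],down(-.19+off)))
E
```

```text
button [ 0.52265857 -0.32758471  0.07492005] barrel [0.54916274 0.02804923 0.02159315]
bench [ 0.538  -0.2349  0.012 ] yaw -0.19012922613803065 0.2507737289652441
tray [0.5475 0.0268 0.011 ] yaw -0.17497764733383298 0.1344076875259834
0 [-0.40207621  0.53250579  1.00377836  1.64950233 -0.47270813  1.2243196
  0.51416831] [-0.37105551  0.69034542  0.30059155  1.94104744 -0.36147848  0.56230493
 -0.01685963]
3.141592653589793 [-0.4867308   0.6550594   1.23247384  1.65263844 -0.63877146  1.30119078
 -2.4698392 ] [ 0.64499717  1.06999951 -1.28129551  1.8888087   1.14849984  1.17235038
  1.86881099]
```

```bash
python3 - <<'E'
from h import *
import pickle
move_ptp([.535,.02,.30],down(-.185)); a=snap('wrist','w_tray.png')
move_ptp([.532,-.23,.33],down(-.19)); b=snap('wrist','w_bench.png')
pickle.dump((a,b),open('w.pkl','wb'))
print(read_t(),read_tool_pos(),read_joint_positions())
print(proj(a,(.548,.027,.029)),proj(b,(.5227,-.3276,.075)),proj(b,(.538,-.2349,.012)))
o=np.hstack([cv2.imread('pics/w_tray.png'),cv2.imread('pics/w_bench.png')]);cv2.imwrite('pics/w.png',cv2.resize(o,(800,300),interpolation=cv2.INTER_AREA))
E
```

```text
4.175 [ 0.53264967 -0.22804032  0.32966851] [-0.14374388  0.42583256  0.63949972  1.63148206 -0.27114437  1.17510714
  0.3709345 ]
[285.57866153 174.34224733] [283.46539187 250.14591512] [281.53717852 178.80184273]
```

View pics/w_tray.png

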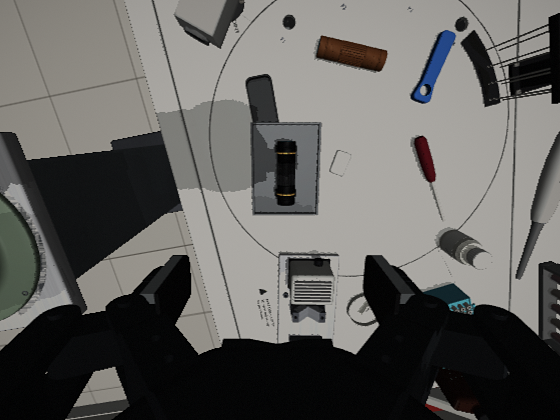

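View pics/w_bench.png

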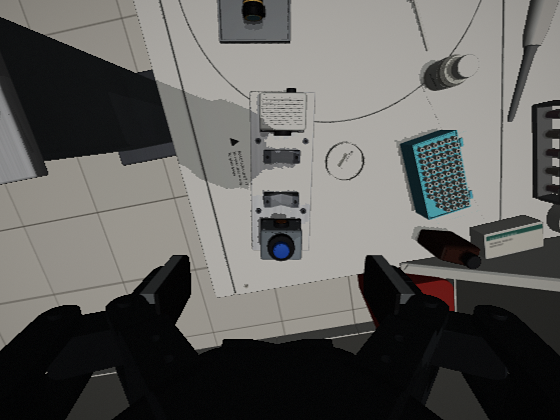

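Both wrist views agree with the ray-cast estimates: the barrel is at about (286,174) in the tray view. In the bench view the button is at (281,247) and the saddles at (281,157) and (281,200). Next I refine and press the button.

```bash
python3 - <<'E'
from h import *
import pickle
a,b=pickle.load(open('w.pkl','rb'))
hsv=cv2.cvtColor(b['pixels'],cv2.COLOR_RGB2HSV);m=cv2.inRange(hsv,(105,120,60),(125,255,255));m[:200]=0
k,_,st,c=cv2.connectedComponentsWithStats(m);i=1+st[1:,4].argmax();print('button wrist',c[i],ray(b,c[i],.075))
bw=ray(b,c[i],.075)
g=a['pixels'].astype(int);m=(g.max(2)<60).astype(np.uint8)*255;m[:128]=0;m[210:]=0;m[:,:255]=0;m[:,:][:,316:]=0
ys,xs=np.nonzero(m);r=cv2.minAreaRect(np.column_stack([xs,ys]).astype(np.float32));print('barrel',r,ray(a,r[0],.029))
P=np.array([ray(a,q,.029) for q in cv2.boxPoints(r)]);print(P.round(4).tolist())
xy=(bw[:2]+[.5227,-.3276])/2
print('press',xy)
grab();print('w',read_gripper_width(),read_t())
move_ptp([xy[0],xy[1],.13],down(-.19))
line_to([xy[0],xy[1],.092],velocity=.08)
f0=np.array(read_force());t=read_t();print(f0,t,read_tool_pos())
z=.092
zc=None
while z>.068:
    z-=.001 if zc is None else .0006
    line_to([xy[0],xy[1],z],velocity=.03)
    f=np.array(read_force())-f0
    print(round(z,4),f.round(1),read_tool_pos()[2].round(4),round(read_t(),2))
    if zc is None and f[2]>1: zc=z
    if f[2]>9: break
E
```

```text
button wrist [281.         250.63076923] [ 0.51905432 -0.32767946  0.075     ]
barrel ((279.9776916503906, 171.97645568847656), (91.1783218383789, 46.720191955566406), 73.1416015625) [0.54085964 0.03169551 0.029     ]
[[0.5024, 0.0896, 0.029], [0.5649, 0.0959, 0.029], [0.582, -0.0303, 0.029], [0.5144, -0.0388, 0.029]]
press [ 0.52087716 -0.32763973]
w 3.0365747551798002e-05 4.9417
[-0.28140374  3.14537447  3.86943703] 6.4583 [ 0.52086052 -0.32714105  0.09148488]
0.091 [ 0.4 -0.5  0.5] 0.0909 6.71
0.09 [0.2 1.1 2. ] 0.0901 6.96
0.0894 [-3.4  2.6 10.1] 0.0899 7.21
```

```bash
python3 - <<'E'
from h import *
for _ in range(4): dwell(.05);print(np.round(read_force(),2),np.round(read_tool_pos(),4),np.round(read_moment(),2),read_t())
a=snap('scene');b=snap('wrist')
A=cv2.resize(a['pixels'][110:230,280:440],None,fx=3,fy=3,interpolation=cv2.INTER_CUBIC)
B=cv2.resize(b['pixels'],(480,360));
cv2.imwrite('pics/press.png',cv2.cvtColor(np.hstack([A[:, :320+0],B])[:, :800],cv2.COLOR_RGB2BGR))
E
```

```text
[-1.95  5.96 13.5 ] [ 0.521  -0.3276  0.09  ] [1.27 0.56 0.03] 7.2583
[-2.43  5.   14.75] [ 0.521  -0.3276  0.0899] [1.33 0.58 0.02] 7.3083
[-3.28  5.13 14.34] [ 0.521  -0.3277  0.09  ] [1.23 0.6  0.03] 7.3583
[-2.22  4.77 14.03] [ 0.521  -0.3276  0.0899] [1.3  0.6  0.01] 7.4083
```

View pics/press.png

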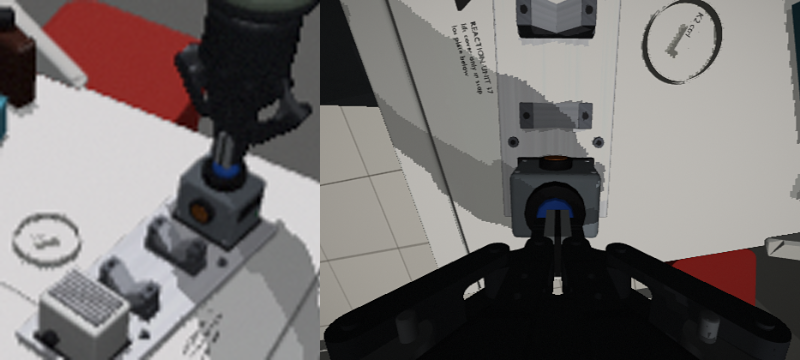

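```bash
python3 - <<'E'
from h import *
x,y,z=.52088,-.32764,.0894
while z<.1:
    z+=.0012; line_to([x,y,z],velocity=.03)
    print(round(z,4),np.round(read_force(),1),round(read_tool_pos()[2],4))
line_to([x,y,.13],velocity=.1);dwell(.2)
print(np.round(read_force(),2),read_t())
a=snap('scene');b=snap('wrist','aftpress.png')
for s in(a,b):
    hsv=cv2.cvtColor(s['pixels'],cv2.COLOR_RGB2HSV);m=cv2.inRange(hsv,(105,120,60),(125,255,255));
    k,_,st,c=cv2.connectedComponentsWithStats(m);print([(st[i].tolist(),c[i].round(1).tolist()) for i in range(1,k) if st[i,4]>40])
E
```

```text
0.0906 [-0.   2.9  3.9] 0.0906
0.0918 [-0.1  2.1  3.7] 0.0918
0.093 [0.4 1.7 2.3] 0.0931
0.0942 [1.3 1.  1.4] 0.0942
0.0954 [ 0.6 -0.7 -0.3] 0.0953
0.0966 [-0.1 -0.4 -0.4] 0.0966
0.0978 [0.5 0.2 0.6] 0.0979
0.099 [0.6 0.3 0.2] 0.0991
0.1002 [ 0.7 -0.3  0.4] 0.1003
[-0.42  0.51 -0.51] 10.4083
[([178, 118, 10, 9, 67], [182.8, 121.8]), ([351, 162, 9, 7, 55], [354.9, 164.7]), ([155, 253, 37, 23, 301], [172.7, 264.5])]
[([258, 215, 34, 30, 808], [274.7, 230.2])]
```

The force trace shows contact at z=0.0952 and the stop at 0.0901. That is the full 5 mm of travel, and the button then returned. The image had shown the fingertips on the blue button, at about (225,170) in the left half. Now close-up measurements of the saddles and the barrel.

```bash
python3 - <<'E'
from h import *
import pickle
line_to([.52088,-.32764,.2],velocity=.2);open_gripper()
move_ptp([.53,-.27,.22],down(-.19));dwell(.1);b=snap('wrist')
move_ptp([.545,-.005,.22],down(-.185));dwell(.1);a=snap('wrist')
pickle.dump((a,b),open('w2.pkl','wb'));print(read_t())
hsv=cv2.cvtColor(a['pixels'],cv2.COLOR_RGB2HSV);m=cv2.inRange(hsv,(15,90,70),(35,255,255))
k,_,st,c=cv2.connectedComponentsWithStats(m);print([(st[i].tolist(),c[i].round(1).tolist()) for i in range(1,k) if st[i,4]>15])
o=np.vstack([np.hstack([a['pixels'][:300,130:430],b['pixels'][:300,130:430]])])
cv2.imwrite('pics/close.png',cv2.cvtColor(cv2.resize(o,(800,400),interpolation=cv2.INTER_CUBIC),cv2.COLOR_RGB2BGR))
print([proj(b,p).round(1) for p in [(.538,-.2349,.044),(.5442,-.2025,.042),(.5318,-.2673,.042)]],proj(a,(.548,.027,.029)))
E
```

```text
13.4833
[([270, 133, 16, 2, 31], [277.7, 133.5]), ([271, 186, 14, 3, 18], [276.7, 187.2])]
[array([278.7, 160.6]), array([278.7, 128.3]), array([278.7, 190.7])] [274.25707843 161.64061697]
```

View pics/close.png

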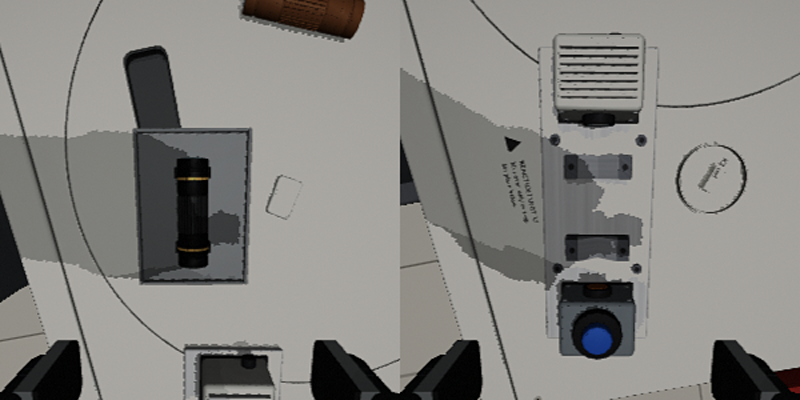

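```bash
python3 - <<'E'
from h import *
import pickle
a,b=pickle.load(open('w2.pkl','rb'))
for s in(a,b):
    T=s['camera_from_world'];print('cam',(-T[:3,:3].T@T[:3,3]).round(3),T[2,:3].round(3),s['K'][0][0])
r1,r2=ray(a,(277.7,133.5),.041),ray(a,(276.9,187.2),.041);print('rings',r1,r2,'mid',(r1+r2)/2,'yaw',-np.arctan2(*(r1-r2)[:2]))
r=[ray(a,(277.5,v),.029) for v in(118,201)];print('ends',r,'len',np.linalg.norm(r[0]-r[1]),'mid',(r[0]+r[1])/2)
f=lambda u,v:(130+(u-400)*.75,v*.75)
P=np.array([ray(b,f(u,v),.012) for u,v in[(539,48),(658,48),(646,337),(547,337)]]);print(P.round(4).tolist())
y=(P[0]+P[1]-P[2]-P[3]);print('plate',P.mean(0),'yaw',-np.arctan2(y[0],y[1]),np.linalg.norm(y)/2)
for u,v in[(598,167),(597,247)]: print('saddle',ray(b,f(u,v),.042))
for u,v in[(597,341)]: print('button',ray(b,f(u,v),.075),ray(b,f(u,v),.087))
P=np.array([ray(a,(130+u*.75,v*.75),.011) for u,v in[(135,128),(251,128),(248,284),(137,284)]]);y=(P[0]+P[1]-P[2]-P[3]);print('tray',P.mean(0),'yaw',-np.arctan2(y[0],y[1]),np.linalg.norm(y)/2)
E
```

```text
cam [0.557 0.059 0.354] [-0.049 -0.261 -0.964] 289.1367135017144
cam [ 0.542 -0.205  0.354] [-0.05  -0.261 -0.964] 289.1367135017144
rings [0.55735619 0.05616696 0.041     ] [5.45950049e-01 3.15661507e-04 4.10000000e-02] mid [0.55165312 0.02824131 0.041     ] yaw -0.20145324953468682
ends [array([0.56012936, 0.07186913, 0.029     ]), array([ 0.54320492, -0.01796053,  0.029     ])] len 0.09141008409083637 mid [0.55166714 0.0269543  0.029     ]
[[0.5159, -0.1018, 0.012], [0.6081, -0.1195, 0.012], [0.5607, -0.3612, 0.012], [0.4675, -0.3433, 0.012]]
plate [ 0.53805213 -0.23145461  0.012     ] yaw -0.19563476268032617 0.2463700256500484
saddle [ 0.54450648 -0.19950918  0.042     ]
saddle [ 0.53193533 -0.2611361   0.042     ]
button [ 0.51896588 -0.32848983  0.075     ] [ 0.51995033 -0.32316186  0.087     ]
tray [0.54872872 0.02977646 0.011     ] yaw -0.192173002426981 0.134954407241484
```

```bash
python3 - <<'E'
from h import *
R=down(-.19);x,y=.5507,.0275
move_ptp([x,y,.12],R);line_to([x,y,.06],velocity=.1);dwell(.1);f0=np.array(read_force())
line_to([x,y,.030],velocity=.06);print((np.array(read_force())-f0).round(1),np.round(read_tool_pos(),4))
grab();dwell(.2);print('w',read_gripper_width(),(np.array(read_force())-f0).round(1))
line_to([x,y,.045],velocity=.04);line_to([x,y,.13],velocity=.1);dwell(.2)
print('w',read_gripper_width(),(np.array(read_force())-f0).round(2),np.round(read_moment(),2),np.round(read_tool_pos(),4),read_t())
move_ptp([.538,-.2325,.13],R);dwell(.2)
print(np.round(read_force(),2),np.round(read_tool_pos(),4),read_t())
a=snap('scene');b=snap('wrist')
A=cv2.resize(a['pixels'][130:250,260:400],(420,360),interpolation=cv2.INTER_CUBIC);B=b['pixels'][60:,90:470]
o=np.hstack([A,B]);cv2.imwrite('pics/held.png',cv2.cvtColor(o,cv2.COLOR_RGB2BGR))
import pickle;pickle.dump(b,open('held.pkl','wb'))
E
```

```text
[-0.2 -0.1 -0.1] [0.5507 0.0273 0.0299]
w 0.023918593939344097 [-11.9   1.4  18.9]
w 0.02359010414531108 [-0.59 -0.51 -2.43] [-0.05  0.    0.01] [0.5505 0.0274 0.1295] 18.0083
[-0.22  0.12 -1.19] [ 0.5385 -0.2311  0.1299] 19.225
```

View pics/held.png

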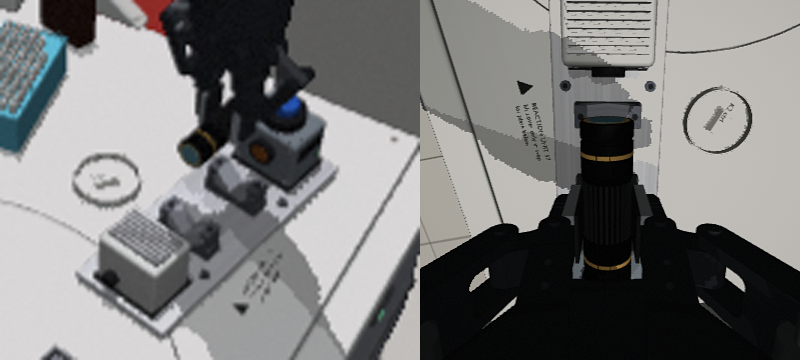

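The barrel is held level by the knurled band, with rings at (607,157) and (607,267) in the right half, in line with the far saddle at (608,112). Next I lower it under force guidance with lateral centring.

```bash
cat > place.py <<'E'
from h import *
R=down(-.19);ex=np.array([np.cos(.19),-np.sin(.19),0]);ey=np.array([np.sin(.19),np.cos(.19),0])
c=np.array([.538,-.2325,0]);
def F():
    r=[]
    for _ in range(4): dwell(.02);r.append(np.r_[read_force(),read_moment()])
    r=np.mean(r,0);return np.array([r[:3]@ex,r[:3]@ey,r[2],r[3:]@ex,r[3:]@ey])
E
python3 - <<'E'
from place import *
q=c.copy();q[2]=.06;line_to(q,R,velocity=.08);dwell(.2);f0=F();np.save('f0.npy',f0);print(f0.round(2),read_t())
while q[2]>.042:
    q[2]-=.001 if q[2]>.051 else .0005
    line_to(q,velocity=.03);f=F()-f0
    if abs(f[:3]).max()>.8: print(q.round(4),f.round(2),np.round(read_tool_pos(),4),round(read_t(),2))
    if abs(f[:3]).max()>3: break
np.save('q.npy',q)
E
```

```text
[-0.06  0.17 -1.36 -0.    0.02] 20.6167
[ 0.538  -0.2325  0.046 ] [ 0.65 -0.29  5.59  0.13 -0.1 ] [ 0.5382 -0.2326  0.0462] 26.63
```

```bash
python3 - <<'E'
from place import *
q=np.load('q.npy');f0=np.load('f0.npy')
for i in range(14):
    f=F()-f0;p=np.array(read_tool_pos());print(q.round(5),f.round(2),p.round(4),round(read_t(),2))
    if 10<f[2]<14 and abs(f[0])<1.2: break
    if abs(f[0])>.8: q+=ex*np.clip(f[0]*.0001,-.0003,.0003)
    if f[2]<10: q[2]-=.00015
    if f[2]>14: q[2]+=.0001
    line_to(q,velocity=.02)
np.save('q.npy',q)
E
```

```text
[ 0.538  -0.2325  0.046 ] [ 0.79  0.55  5.25  0.11 -0.15] [ 0.5382 -0.2326  0.0462] 26.7
[ 0.538   -0.2325   0.04585] [ 0.15  0.63  8.26  0.22 -0.05] [ 0.5382 -0.2326  0.0461] 27.02
[ 0.538  -0.2325  0.0457] [-0.36  0.24 10.47  0.23  0.11] [ 0.5382 -0.2326  0.046 ] 27.33
```

```bash
python3 - <<'E'
from place import *
q=np.load('q.npy');f0=np.load('f0.npy')
for d in(.0004,-.0004,0):
    line_to(q+ex*d,velocity=.02);print(d,(F()-f0).round(2),np.round(read_tool_pos(),4),round(read_t(),2))
dwell(.3);print((F()-f0).round(2),read_gripper_width())
a=snap('scene');b=snap('wrist');t=snap('top')
A=cv2.resize(a['pixels'][140:240,280:400],(420,350),interpolation=cv2.INTER_CUBIC);B=b['pixels'][60:410,90:470]
cv2.imwrite('pics/seat.png',cv2.cvtColor(np.hstack([A,B]),cv2.COLOR_RGB2BGR))
E
```

```text
0.0004 [-2.    0.69 11.8   0.28  0.48] [ 0.5383 -0.2326  0.046 ] 27.65
-0.0004 [ 2.    0.88  7.74  0.16 -0.49] [ 0.5381 -0.2326  0.046 ] 27.97
0 [-0.06  0.48  9.9   0.19  0.01] [ 0.5382 -0.2326  0.046 ] 28.28
[0.12 0.8  9.45 0.2  0.  ] 0.023831213787915764
```

View pics/seat.png

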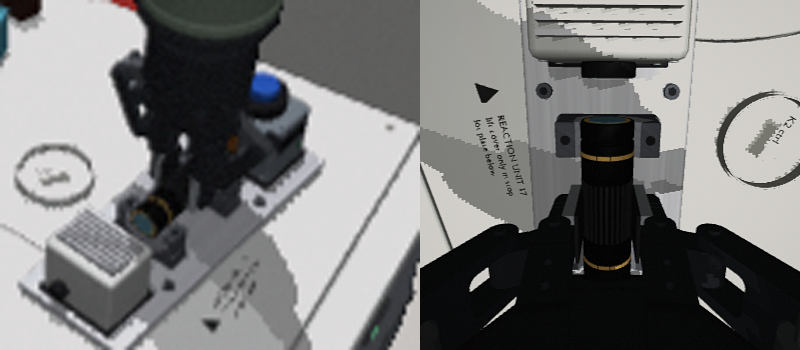

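```bash
python3 - <<'E'
from place import *
b=snap('wrist');c0=np.array([.5382,-.2326,0])
P=lambda y,z,x=0:proj(b,c0+ey*y+ex*x+[0,0,z])[1].round(1)
print('rows: saddle top far edge y=42',P(.042,.042,.022),'near edge 24',P(.024,.042,.022),'nozzle 63 z.044',P(.063,.044),'lamp wall y70 top',P(.07,.072))
print('barrel end top y=44',P(.044,.0574),'y=40',P(.040,.0574),'48',P(.048,.0574))
g=b['pixels'][:,:,:].astype(int)
for u in (228,302,275): print(u,[(v,int(g[v,u].mean())) for v in range(112,226,2)])
E
```

```text
rows: saddle top far edge y=42 184.4 near edge 24 220.0 nozzle 63 z.044 139.7 lamp wall y70 top 121.9
barrel end top y=44 186.2 y=40 195.3 48 176.9
228 [(112, 110), (114, 97), (116, 84), (118, 59), (120, 43), (122, 48), (124, 14), (126, 21), (128, 108), (130, 105), (132, 107), (134, 107), (136, 106), (138, 105), (140, 140), (142, 136), (144, 137), (146, 136), (148, 136), (150, 137), (152, 137), (154, 138), (156, 138), (158, 137), (160, 137), (162, 137), (164, 137), (166, 136), (168, 138), (170, 138), (172, 137), (174, 140), (176, 42), (178, 37), (180, 19), (182, 43), (184, 52), (186, 56), (188, 55), (190, 51), (192, 49), (194, 49), (196, 50), (198, 52), (200, 54), (202, 51), (204, 48), (206, 51), (208, 53), (210, 51), (212, 51), (214, 51), (216, 47), (218, 111), (220, 108), (222, 109), (224, 109)]
302 [(112, 201), (114, 186), (116, 166), (118, 110), (120, 52), (122, 8), (124, 8), (126, 14), (128, 11), (130, 12), (132, 11), (134, 7), (136, 1), (138, 137), (140, 210), (142, 208), (144, 136), (146, 140), (148, 140), (150, 142), (152, 141), (154, 141), (156, 141), (158, 141), (160, 141),
[... 278 characters left out ...]
(214, 57), (216, 30), (218, 0), (220, 0), (222, 0), (224, 0)]
275 [(112, 194), (114, 177), (116, 87), (118, 64), (120, 43), (122, 15), (124, 17), (126, 16), (128, 15), (130, 17), (132, 17), (134, 13), (136, 8), (138, 85), (140, 110), (142, 110), (144, 110), (146, 110), (148, 111), (150, 143), (152, 142), (154, 143), (156, 142), (158, 142), (160, 143), (162, 142), (164, 143), (166, 142), (168, 142), (170, 141), (172, 144), (174, 11), (176, 22), (178, 36), (180, 36), (182, 43), (184, 0), (186, 10), (188, 12), (190, 11), (192, 10), (194, 8), (196, 10), (198, 6), (200, 5), (202, 5), (204, 9), (206, 5), (208, 6), (210, 6), (212, 6), (214, 7), (216, 19), (218, 104), (220, 102), (222, 1), (224, 7)]
```

The barrel is centred along the V to about 1 mm: saddle edges at rows 182 and 217, barrel end at row 184. A small lateral nudge either way is pushed back, so it touches both flanks. I press slightly closer to 10 N and hand in.

```bash
python3 - <<'E'
from place import *
q=np.load('q.npy');f0=np.load('f0.npy');q[2]-=.00004;line_to(q,velocity=.02);dwell(.4)
print((F()-f0).round(2),np.round(read_tool_pos(),4),read_gripper_width(),read_t());job_done()
E
```

```text
[-0.66  0.51 10.47  0.24  0.06] [ 0.5382 -0.2326  0.046 ] 0.023911496180447713 29.5667
the job is handed in; nothing more can be done
```

I pressed the zero button with the V-block empty, laid the black lens barrel in the V, and handed in at about 30 s while still gripping it and pressing it home. No verdict is reported, so the checks below are my own.

- **Button:** the force trace showed the full 5 mm of travel down to the stop, at about 14 N. The force was back to zero on the way up, and the later images show the button raised.
- **Pressing force:** the last reading was 10.5 N down and −0.7 N sideways. A ±0.4 mm sideways nudge was pushed back with about 2 N each way, so the barrel bears on both flanks.
- **Position:** the images put the barrel within about 1 mm of midway along the V, lying along it.

Three checks disagreed or were less clean:

- **Uneven load:** a moment of 0.24 N m remains, so the saddle nearer the lamp carries more of the load. I did not trim this.
- **Grasp in the tray:** closing the fingers gave a brief reaction of about 19 N. The barrel still lifted cleanly.
- **Fingertip reach:** with the fingers shut, the tips reach about 20 mm ahead of the TCP, not the 8 mm in the description. I raised the grasp height to allow for it.

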